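# Nudge the weld coupon onto the fixture's locating pins

## Task

The aluminium plate on the welding fixture lies askew, with its far side propped up on the two locating pins. Nudge it sideways with a fingertip until both of its holes drop over the two pins and it lies flat on the fixture. Only push it, and gently, as the pins bend easily: do not pick it up or tip it over, leave the other things on the bench where they are, and finish with the hand clear.

Things in the scene. Friction and masses are not known exactly. Their poses are not given: they have to be found in the camera images.
- fixture: Fixed welding fixture, grey base 150 x 300 x 12 mm. Axes: x away from the robot to the fence, y left, z up. Origin on the bench, 12 mm under the base's top; base spans x -75..75, y -120..180 mm. Yaw varies up to 0.5 rad. When the plate is home its centre is at x = 20, y = 0 here, its yaw is the fixture's, its underside on the base
- fence (a point): on the orange fence's inner face (fixture x = 65 mm), y = 0, at the base's top. The fence is straight along fixture y (-110..170), 18 mm thick, stands 30 mm above the base. The far edge of the plate lies along it when home. White marks on its top at y = 80 and -80 show where the plate's ends belong
- plate: Loose aluminium plate 90 (own x) x 160 (own y) x 8 mm, about 0.32 kg; origin: centre of its underside. Two 15 mm through holes. Starts tilted about 6 degrees, near edge on the base, far side up on the pins, 20 to 45 mm left (fixture +y) of home, 4 to 12 mm short of the fence, turned up to 0.05 rad. Sliding it takes 2 to 6 N; over the pins it drops flat and they stop it
- hole_left (a point): centre of the plate's left hole, 4 mm above the underside, at plate x = 13, y = 30 mm; belongs over pin_left
- hole_right (a point): the same for the right hole, at plate x = 13, y = -30 mm; belongs over pin_right
- pin_left (a point): top centre of the left brass pin: 12 mm diameter, 7 mm high above the base, nose tapered to 7 mm over its upper 3 mm; at fixture x = 33, y = 30 mm
- pin_right (a point): top centre of the right brass pin, alike, at fixture x = 33, y = -30 mm
- hammer: bystander: hammer, 260 mm long, lying on the bench beyond the fence; leave alone
- brush: bystander: brush, 200 mm long, lying on the bench to the right of the fixture; leave alone
- spray: bystander: upright can 52 mm diameter, 130 mm high, with a blue label, on the bench beyond the fence; origin at the centre of its base; leave alone
- magnet: bystander: red L-shaped magnetic square, two arms 60 mm long, 20 mm square in section, lying on the bench beyond the fence; leave alone
Not all that is in view belongs to the job. What is meant by the plate is not red, and is the smaller of those in its own colour.

How it is judged:
By the outcome, as a careful person would: the job done as asked, in the order asked, and still so for the second after the job is handed in, with the robot touching nothing.
It also fails if it takes over 45 s, if anything falls off the work surface, if the arm or the gripper's body presses on something with over 40 N, if the wrist force passes 120 N, or if a joint passes its speed limit or range.

## Robot

A 6-joint arm with a two-finger parallel gripper is mounted at the origin on the work surface. World frame = base frame: x ahead of the robot, y to its left, z up, the work surface at z = 0. Lengths are in m, angles in rad, forces in N, time in s.
With the tool pointing down it reaches from about 0.35 to 0.8 m from the base axis. Payload 7.3 kg.
Tool frame: the origin (TCP) lies between the finger pads; the fingertips stand 22 mm ahead of it and the grasp point (between the pads) lies 3 mm ahead of it; z points along the fingers, y is the line along which they close (so a half turn about z gives the same grasp; the last joint's range is limited). The gripper opens to 85 mm and grips with 20 to 120 N. Pads are 22 mm wide; open, the fingers measure 114 mm over their backs; the gripper's body (76 mm by 85 mm) begins 54 mm behind the grasp point. The pads swing forward as they close: fully open they stand 13 mm farther back than shut.
Start: joints at [-1.408, 0.342, 1.524, -0, 1.275, -0.146], TCP at [0.16, -0.5, 0.221] pointing down, gripper open.
Joint ranges: [-2.53, 2.53], [-0.77, 2.02], [0.04, 2.7], [-1, 4.14], [0.28, 2.66], [-3.11, 3.11]. Speed limits (rad/s): [2.57, 2.57, 3.14, 3.14, 3.14, 3.14].

## Interface

Orientations are given as a unit quaternion [x, y, z, w].
In Python, from cell import ctrl gives the robot as it stands.
- The arm moves only by the tool apply_moves, never from a script. Its argument "series" is a list of rows, each an object of numbers: "x", "y", "z": the shift along the tool's x, y, z in m; "ax", "ay", "az": the turn, a rotation vector about the tool's x, y, z in degrees; "gripper": the finger opening in m, from 0 to 0.0854. A call has exactly 10 rows; each row is the pose to reach, as a shift and turn from the pose commanded when the call began, along the tool's axes at that moment; what a row does not reach only later rows make up. A row lasts 1/8 s, in which the tool goes at most 62.5 mm and 10.7 degrees, less where a joint would pass 70% of its speed; a pose out of reach is approached as far as the arm can. A call with a gripper value outside its range is refused whole. The fingers move at their own pace and stop on an object; "grip_force" is the grip in N (left out, the last holds). Time passes only in rows, so rows that repeat a pose let the fingers close, or fill a call up. It gives the time, the measured TCP pose, the force, the opening and the grip force at its end, in the units of the state.
- ctrl.observe(): the state, without advancing time (a new reading comes with each control period).
- ctrl.get_image(name): name is "scene" or "side" or "wrist"; returns a dict with "img" (480x640x3 uint8, red, green, blue), "fx", "fy", "cx", "cy" (pixels), "world_from_camera" (4x4, takes a point from camera to world coordinates). Camera axes: x right, y down, z forward; pixel columns grow to the right and rows downward; lengths in m; the calibration is good to about 2 mm. A picture is of the moment at which its call begins. There is no depth.
- ctrl.hand_in(): hands the job in; it is judged then, once.
The state is a dict: "t": time; "joint_pos": joint angles; "joint_vel": joint speeds; "tau": joint torques, N m; "position": TCP position; "orientation": TCP orientation; "force": force on the tool from outside, world axes, zero at the start; "ft_torque": the same for the moment, N m; "gripper_width": opening from 0.0 (shut) to 1.0 (fully open); "gripper_force": force on a finger pad.
Only numpy, scipy, OpenCV 4.12 (cv2) and the standard library are available. Lean on these libraries where they do the work, as an engineer would, in place of code of your own. Each camera call takes 0.05 s, during which the arm holds its last target. There are 200 camera calls.

## Working session

There is one attempt and no reset: what is moved stays moved. The work goes in short steps, Python scripts to look and compute and a tool call to move; the robot and the scene stay as the last step left them, time stands still between calls to the robot, and variables do not carry over. Pictures are saved under pics/ and viewed, at most 10 in all, crops included, and the job is handed in when it is done.

Besides the shell and the picture viewer there is one more tool, called after "Emit:" by a JSON object that holds its "method" and its "body", one argument or row to a line. apply_moves: Moves the arm, as the interface text tells. Its arguments: {"type":"object","properties":{"series":{"type":"array"},"grip_force":{"type":"number"}},"required":["series"]}

```bash
mkdir -p pics; cat > h.py <<'E'
import numpy as np, cv2, pickle
from cell import ctrl
def snap(n,tag):
    d=ctrl.get_image(n); pickle.dump(d,open(f'pics/{tag}.pkl','wb'))
    cv2.imwrite(f'pics/{tag}.png',cv2.cvtColor(np.asarray(d['img']),cv2.COLOR_RGB2BGR)); return d
def load(tag): return pickle.load(open(f'pics/{tag}.pkl','rb'))
def ray(d,u,v,z):
    T=np.array(d['world_from_camera']); r=T[:3,:3]@[(u-d['cx'])/d['fx'],(v-d['cy'])/d['fy'],1]; o=T[:3,3]
    return o+r*(z-o[2])/r[2]
def proj(d,p):
    T=np.array(d['world_from_camera']); c=T[:3,:3].T@(np.array(p)-T[:3,3]); return np.array([d['fx']*c[0]/c[2]+d['cx'],d['fy']*c[1]/c[2]+d['cy']])
E
python3 - <<'E'
from h import *
for n in('scene','side'):
    d=snap(n,n+'0'); print(n,np.round(d['world_from_camera'],3).tolist(),d['fx'])
s=ctrl.observe(); print(s)
E
```

```text
scene [[0.828, 0.341, -0.445, 0.986], [0.56, -0.478, 0.677, -0.646], [0.018, -0.81, -0.587, 0.663], [0.0, 0.0, 0.0, 1.0]] 539.8735099670869
side [[-0.999, -0.047, 0.024, 0.498], [-0.052, 0.776, -0.629, 0.733], [0.011, -0.629, -0.777, 0.878], [0.0, 0.0, 0.0, 1.0]] 570.1700527227526
{'t': 0.1, 'joint_pos': array([-1.40802277e+00,  3.42647755e-01,  1.52492815e+00, -1.77677110e-05,
        1.27541873e+00, -1.46016825e-01]), 'joint_vel': array([-0.00083214, -0.00051031, -0.00217165,  0.00060433,  0.00028133,
        0.00023945]), 'tau': array([ 1.98252899e-03, -4.34446979e+01, -2.46490824e+01, -1.66587174e-04,
        4.68473998e-03,  8.78508359e-07]), 'position': array([ 0.15949584, -0.49978532,  0.2199959 ]), 'orientation': array([ 9.88104079e-01,  1.53785035e-01, -1.43700915e-05, -7.00895055e-04]), 'force': array([-0.71499285, -0.79571168,  0.07836587]), 'ft_torque': array([ 0.04518682, -0.01229956,  0.00745462]), 'gripper_force': 0.0, 'gripper_width': 0.998160012424664}
```

View pics/scene0.png

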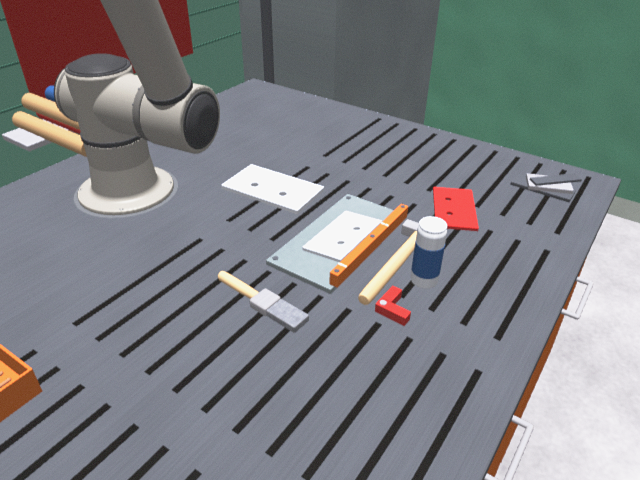

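View pics/side0.png

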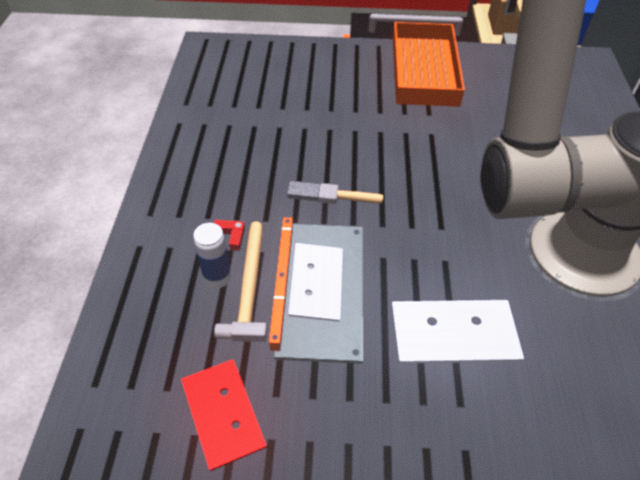

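The plate is the small white one on the fixture (side view around 317,282). The hammer lies just beyond the fence. I'll enlarge both views next.

```bash
python3 - <<'E'
from h import *
for t,(x,y,w,h,k) in {'side0':(262,212,114,150,4),'scene0':(262,188,156,104,5)}.items():
    im=cv2.imread(f'pics/{t}.png')[y:y+h,x:x+w]; cv2.imwrite(f'pics/{t}c.png',cv2.resize(im,None,fx=k,fy=k,interpolation=cv2.INTER_CUBIC))
E
```

```text
(no output)
```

View pics/side0c.png

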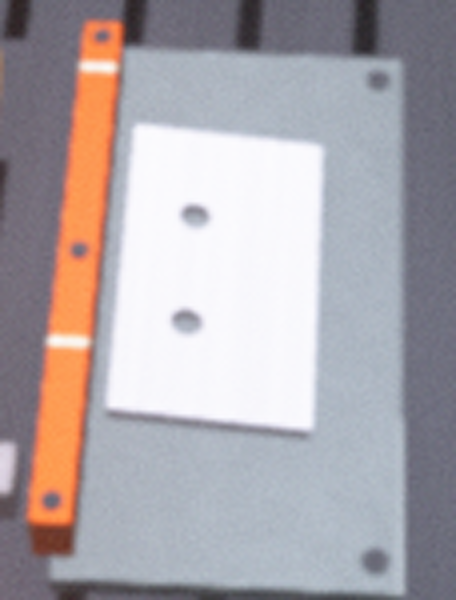

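View pics/scene0c.png

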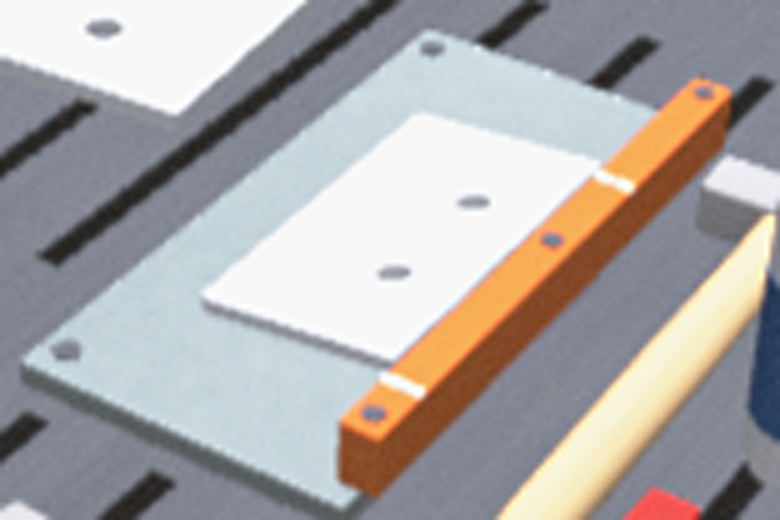

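```bash
cat > fit.py <<'E'
from h import *
from scipy.optimize import least_squares
from scipy.spatial.transform import Rotation as R
S=load('side0');C=load('scene0')
s=lambda u,v:(S,(262+(u+.5)/4-.5,212+(v+.5)/4-.5)); c=lambda u,v:(C,(262+(u+.5)/5-.5,188+(v+.5)/5-.5))
F=[((-75,-120,12),s(402,60)),((-75,180,12),s(405,596)),((65,-110,42),s(124,22)),((83,-110,42),s(83,20)),((65,170,42),s(74,525)),((83,170,42),s(30,521)),
((65,-80,42),s(117,68)),((83,-80,42),s(79,66)),((65,80,42),s(90,343)),((83,80,42),s(47,341)),
((-75,-120,12),c(22,362)),((-75,180,12),c(428,30)),((75,-120,12),c(345,512)),((65,-110,42),c(340,425)),((83,170,42),c(732,92)),((65,170,42),c(692,80)),
((65,80,42),c(596,176)),((83,80,42),c(633,189)),((65,-80,42),c(380,377)),((83,-80,42),c(424,393))]
P=[((45,-80,8),s(135,124)),((-45,-80,8),s(323,146)),((-45,80,8),s(314,431)),((45,80,8),s(107,410)),((13,-30,8),s(195,214)),((13,30,8),s(187,320)),
((-45,-80,8),c(203,296)),((-45,80,8),c(418,113)),((13,30,8),c(473,202)),((13,-30,8),c(395,272))]
def fx(p,q): a=R.from_euler('z',p[2]); return a.apply(np.array(q)/1e3)+[p[0],p[1],0]
# camera correction: small per-camera pixel shift, shared between the two fits
def rf(p): return np.array([proj(d,fx(p,q))+(p[3:5] if d is S else p[5:7])-uv for q,(d,uv) in F]).ravel()
def reg(p): return np.r_[rf(p),p[3:]*1.5]
f=least_squares(reg,[.5,.1,0,0,0,0,0],loss='soft_l1').x
def pl(p,q): # p: x,y (fixture, mm), yaw, tilt
    a=R.from_euler('zy',[p[2],-p[3]]); v=a.apply(np.array(q,float)-[-45,0,0])+R.from_euler('z',p[2]).apply([-45,0,0])
    return fx(f,v+[p[0],p[1],12])
def rp(p): return np.array([proj(d,pl(p,q))+(f[3:5] if d is S else f[5:7])-uv for q,(d,uv) in P]).ravel()
if __name__=='__main__':
    print(f.round(4)); print(rf(f).reshape(-1,2).round(1).tolist())
    p=least_squares(rp,[15,30,0,.1],x_scale=[1,1,.01,.01]).x
    print(p.round(3)); print(rp(p).reshape(-1,2).round(1).tolist())
    for n,q in dict(pinR=(33,-30,19),pinL=(33,30,19),home=(20,0,12)).items(): print(n,fx(f,q).round(4))
E
python3 fit.py
```

```text
[ 0.5166  0.0908  0.01    0.4306 -0.2752  0.4449  0.3878]
[[-0.3, -0.2], [-0.2, -0.6], [-0.7, 0.3], [0.4, 0.5], [-0.4, -0.5], [-0.2, 0.1], [-0.1, 0.3], [0.1, 0.5], [-0.0, 0.1], [0.5, 0.2], [-0.8, 0.1], [-0.2, -0.2], [-0.2, -0.3], [-0.5, -0.7], [0.1, -0.2], [0.6, -0.4], [-0.5, -0.1], [-0.1, 0.2], [0.5, 0.3], [0.1, 0.7]]
[ 1.1284e+01  2.5667e+01 -6.0000e-03  1.1500e-01]
[[0.2, 0.5], [-0.7, 0.4], [-0.6, -0.4], [0.3, -0.6], [0.1, 0.5], [0.2, 0.3], [-0.3, 0.2], [-0.0, 0.4], [-0.1, -0.3], [-0.2, -0.0]]
pinR [0.5499 0.0612 0.019 ]
pinL [0.5493 0.1212 0.019 ]
home [0.5366 0.091  0.012 ]
```

Emit:
{"method": "apply_moves", "body": {
  "series": [
    {"x": 0.05,"y": -0.04,"z": 0,"az": 8,"gripper": 0},
    {"x": 0.1,"y": -0.08,"z": 0,"az": 17.1,"gripper": 0},
    {"x": 0.15,"y": -0.12,"z": 0,"az": 17.1,"gripper": 0},
    {"x": 0.2,"y": -0.16,"z": 0,"az": 17.1,"gripper": 0},
    {"x": 0.245,"y": -0.2,"z": 0,"az": 17.1,"gripper": 0},
    {"x": 0.285,"y": -0.245,"z": 0,"az": 17.1,"gripper": 0},
    {"x": 0.32,"y": -0.295,"z": 0.02,"az": 17.1,"gripper": 0},
    {"x": 0.36,"y": -0.34,"z": 0.04,"az": 17.1,"gripper": 0},
    {"x": 0.395,"y": -0.385,"z": 0.06,"az": 17.1,"gripper": 0},
    {"x": 0.43,"y": -0.43,"z": 0.08,"az": 17.1,"gripper": 0}
  ]
}}

```text
validation failed for argument at $.se...
```

```bash
python3 - <<'E'
from h import *
s=ctrl.observe(); print(s['t'],s['position'],s['orientation'],s['force'],s['gripper_width'])
d=load('side0'); print('spray',ray(d,209,233,.13))
E
```

```text
0.1 [ 0.15949584 -0.49978532  0.2199959 ] [ 9.88104079e-01  1.53785035e-01 -1.43700915e-05 -7.00895055e-04] [-0.71499285 -0.79571168  0.07836587] 0.998160012424664
spray [0.7125303 0.1046115 0.13     ]
```

Emit:
{"method": "apply_moves", "body": {
  "series": [
    {"x": 0.05,"y": -0.04,"z": 0,"ax": 0,"ay": 0,"az": 8,"gripper": 0},
    {"x": 0.1,"y": -0.08,"z": 0,"ax": 0,"ay": 0,"az": 17.1,"gripper": 0},
    {"x": 0.15,"y": -0.12,"z": 0,"ax": 0,"ay": 0,"az": 17.1,"gripper": 0},
    {"x": 0.2,"y": -0.16,"z": 0,"ax": 0,"ay": 0,"az": 17.1,"gripper": 0},
    {"x": 0.245,"y": -0.2,"z": 0,"ax": 0,"ay": 0,"az": 17.1,"gripper": 0},
    {"x": 0.285,"y": -0.245,"z": 0,"ax": 0,"ay": 0,"az": 17.1,"gripper": 0},
    {"x": 0.32,"y": -0.295,"z": 0.02,"ax": 0,"ay": 0,"az": 17.1,"gripper": 0},
    {"x": 0.36,"y": -0.34,"z": 0.04,"ax": 0,"ay": 0,"az": 17.1,"gripper": 0},
    {"x": 0.395,"y": -0.385,"z": 0.06,"ax": 0,"ay": 0,"az": 17.1,"gripper": 0},
    {"x": 0.43,"y": -0.43,"z": 0.08,"ax": 0,"ay": 0,"az": 17.1,"gripper": 0}
  ]
}}

```text
t: 1.35
position: [0.439, 0.0421, 0.1399]
orientation: [1.0, 0.005, 0.0, 0.0]
force: [1.6, -0.7, 0.1]
gripper_width: -0.002
gripper_force: 0.0
```

Emit:
{"method": "apply_moves", "body": {
  "series": [
    {"x": 0.003,"y": -0.037,"z": 0.025,"ax": 0,"ay": 0,"az": 0,"gripper": 0},
    {"x": 0.006,"y": -0.074,"z": 0.05,"ax": 0,"ay": 0,"az": 0,"gripper": 0},
    {"x": 0.006,"y": -0.074,"z": 0.06,"ax": 0,"ay": 0,"az": 0,"gripper": 0},
    {"x": 0.006,"y": -0.074,"z": 0.07,"ax": 0,"ay": 0,"az": 0,"gripper": 0},
    {"x": 0.006,"y": -0.074,"z": 0.075,"ax": 0,"ay": 0,"az": 0,"gripper": 0},
    {"x": 0.006,"y": -0.074,"z": 0.075,"ax": 0,"ay": 0,"az": 0,"gripper": 0},
    {"x": 0.006,"y": -0.074,"z": 0.075,"ax": 0,"ay": 0,"az": 0,"gripper": 0},
    {"x": 0.006,"y": -0.074,"z": 0.075,"ax": 0,"ay": 0,"az": 0,"gripper": 0},
    {"x": 0.006,"y": -0.074,"z": 0.075,"ax": 0,"ay": 0,"az": 0,"gripper": 0},
    {"x": 0.006,"y": -0.074,"z": 0.075,"ax": 0,"ay": 0,"az": 0,"gripper": 0}
  ]
}}

```text
t: 2.6
position: [0.4439, 0.1142, 0.0657]
orientation: [1.0, 0.005, 0.0, 0.0]
force: [-0.4, -0.0, 0.7]
gripper_width: -0.002
gripper_force: 0.0
```

```bash
python3 - <<'E'
from h import *
d=snap('scene','scene1'); s=ctrl.observe(); p=s['position']; print(p)
for k in(0,.022,.035): print(k,proj(d,p-[0,0,k]))
im=cv2.imread('pics/scene1.png')[150:290,240:430]; cv2.imwrite('pics/scene1c.png',cv2.resize(im,None,fx=4,fy=4,interpolation=cv2.INTER_CUBIC))
E
```

```text
[0.44381515 0.1142263  0.06563971]
0 [308.63852451 203.57464672]
0.022 [308.63887835 212.52912022]
0.035 [308.63908362 217.72398877]
```

View pics/scene1c.png

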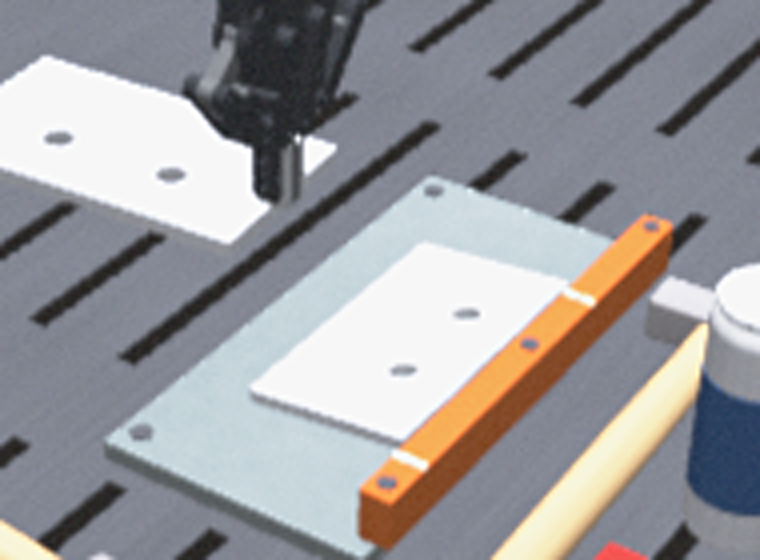

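The fingertip bottom shows at about full-image (309, 201), but the calibration predicts row 212. I'll check this with the side camera before going lower.

```bash
python3 - <<'E'
from h import *
d=snap('side','side1'); s=ctrl.observe(); p=s['position']; print(s['t'],p,s['joint_pos'])
for k in(0,.022,.035): print(k,proj(d,p-[0,0,k]))
im=cv2.imread('pics/side1.png')[190:330,280:470]; cv2.imwrite('pics/side1c.png',cv2.resize(im,None,fx=4,fy=4,interpolation=cv2.INTER_CUBIC))
E
```

```text
2.7 [0.44379441 0.11425821 0.06560067] [ 8.45628071e-02  4.23396825e-01  1.90486017e+00 -1.43751386e-04
  8.13273599e-01  1.64493461e+00]
0 [362.49030061 267.51164478]
0.022 [361.64774215 274.81510009]
0.035 [361.16280402 279.01863513]
```

View pics/side1c.png

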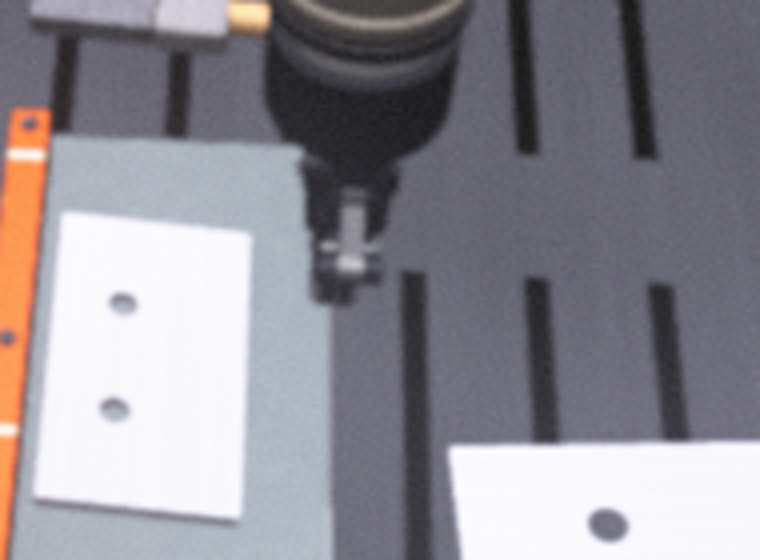

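```bash
python3 - <<'E'
from h import *
S=load('side1');C=load('scene1')
from scipy.optimize import least_squares
# tip near-camera bottom corner candidates
f=lambda q:np.r_[proj(C,q)-[309.3,199.5],proj(S,q)-[363,262]]
r=least_squares(f,[.44,.11,.05],x_scale=.01);print(r.x,r.fun)
p=np.array([.4438,.1142,.0656])
for k in(.022,-.004,-.01):
  for t,d in(('C',C),('S',S)): print(k,t,[proj(d,p+[a,b,-k]).round(1).tolist() for a in(-.011,.011) for b in(-.015,.015)])
E
```

```text
[0.44496766 0.11209846 0.07783426] [-0.80836528 -0.35037633 -0.68607061  0.34727847]
0.022 C [[300.1, 214.1], [308.5, 207.6], [308.7, 217.6], [317.1, 211.0]]
0.022 S [[367.7, 268.5], [367.7, 281.8], [355.7, 267.9], [355.5, 281.2]]
-0.004 C [[299.9, 203.5], [308.5, 197.1], [308.7, 206.9], [317.2, 200.4]]
-0.004 S [[368.8, 259.8], [368.8, 273.2], [356.6, 259.2], [356.4, 272.6]]
-0.01 C [[299.9, 201.0], [308.5, 194.6], [308.7, 204.4], [317.3, 198.0]]
-0.01 S [[369.1, 257.7], [369.1, 271.2], [356.8, 257.2], [356.6, 270.5]]
```

Emit:
{"method": "apply_moves", "body": {
  "series": [
    {"x": 0,"y": 0,"z": 0.005,"ax": 0,"ay": 0,"az": 0,"gripper": 0},
    {"x": 0,"y": 0,"z": 0.01,"ax": 0,"ay": 0,"az": 0,"gripper": 0},
    {"x": 0,"y": 0,"z": 0.015,"ax": 0,"ay": 0,"az": 0,"gripper": 0},
    {"x": 0,"y": 0,"z": 0.02,"ax": 0,"ay": 0,"az": 0,"gripper": 0},
    {"x": 0,"y": 0,"z": 0.02,"ax": 0,"ay": 0,"az": 0,"gripper": 0},
    {"x": 0,"y": 0,"z": 0.02,"ax": 0,"ay": 0,"az": 0,"gripper": 0},
    {"x": 0,"y": 0,"z": 0.02,"ax": 0,"ay": 0,"az": 0,"gripper": 0},
    {"x": 0,"y": 0,"z": 0.02,"ax": 0,"ay": 0,"az": 0,"gripper": 0},
    {"x": 0,"y": 0,"z": 0.02,"ax": 0,"ay": 0,"az": 0,"gripper": 0},
    {"x": 0,"y": 0,"z": 0.02,"ax": 0,"ay": 0,"az": 0,"gripper": 0}
  ]
}}

```text
t: 3.95
position: [0.4439, 0.1142, 0.0456]
orientation: [1.0, 0.005, 0.0, 0.0]
force: [-0.7, 0.7, 0.6]
gripper_width: 0.003
gripper_force: 0.0
```

```bash
python3 - <<'E'
from h import *
d=snap('scene','scene2'); w=snap('wrist','wrist2'); p=ctrl.observe()['position']; print(p,np.round(w['world_from_camera'],3).tolist())
for k in(0,.022): print(k,proj(d,p-[0,0,k]),proj(w,p-[0,0,k]))
im=cv2.imread('pics/scene2.png')[170:270,260:360]; a=cv2.resize(im,(400,400),interpolation=cv2.INTER_CUBIC)
b=cv2.resize(cv2.imread('pics/wrist2.png'),(400,300)); b=cv2.copyMakeBorder(b,0,100,0,0,cv2.BORDER_CONSTANT)
cv2.imwrite('pics/c2.png',np.hstack([a,b]))
E
```

```text
[0.44382103 0.11419679 0.04560358] [[0.011, -0.951, -0.31, 0.523], [-1.0, -0.011, -0.003, 0.114], [-0.001, 0.31, -0.951, 0.199], [0.0, 0.0, 0.0, 1.0]]
0 [308.63287702 211.74549667] [320.55043718 299.86862569]
0.022 [308.63329164 220.51384522] [320.87233022 278.41397415]
```

View pics/c2.png

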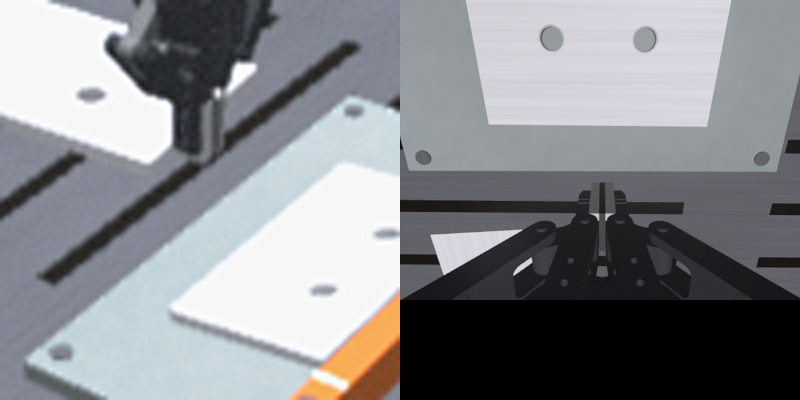

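```bash
python3 - <<'E'
from fit import *
W=load('wrist2'); pp=[11.284,25.667,-.006,.115]
for n,q in dict(baseL=fx(f,(-75,180,12)),baseR=fx(f,(-75,-120,12)),pL=pl(pp,(-45,80,8)),pR=pl(pp,(-45,-80,8)),hL=pl(pp,(13,30,8)),hR=pl(pp,(13,-30,8))).items(): print(n,q.round(4),proj(W,q).round(1))
p=np.array([.4438,.1142,.0456])
for k in(.022,.01,0,-.01): print(k,[proj(W,p+[a,b,-k]).round(1).tolist() for a in(-.011,.011) for b in (-.01,.01)])
E
```

```text
baseL [0.4398 0.2701 0.012 ] [ 14.5 272.9]
baseR [ 0.4428 -0.0299  0.012 ] [604.5 273.7]
pL [0.4814 0.1964 0.02  ] [142.1 198. ]
pR [0.4821 0.0364 0.0199] [491.3 200.5]
hL [0.5392 0.1467 0.0266] [241.5  60.9]
hR [0.5395 0.0867 0.0266] [392.3  62.1]
0.022 [[341.2, 299.3], [300.1, 298.9], [342.3, 257.3], [299.8, 256.8]]
0.01 [[342.3, 311.5], [298.7, 311.1], [343.6, 267.2], [298.3, 266.7]]
0 [[343.3, 322.9], [297.3, 322.4], [344.7, 276.5], [296.9, 276.0]]
-0.01 [[344.4, 335.6], [295.8, 335.1], [346.0, 286.9], [295.3, 286.4]]
```

Emit:
{"method": "apply_moves", "body": {
  "series": [
    {"x": 0,"y": 0,"z": 0.004,"ax": 0,"ay": 0,"az": 0,"gripper": 0},
    {"x": 0,"y": 0,"z": 0.008,"ax": 0,"ay": 0,"az": 0,"gripper": 0},
    {"x": 0.005,"y": 0,"z": 0.008,"ax": 0,"ay": 0,"az": 0,"gripper": 0},
    {"x": 0.01,"y": 0,"z": 0.008,"ax": 0,"ay": 0,"az": 0,"gripper": 0},
    {"x": 0.015,"y": 0,"z": 0.008,"ax": 0,"ay": 0,"az": 0,"gripper": 0},
    {"x": 0.02,"y": 0,"z": 0.008,"ax": 0,"ay": 0,"az": 0,"gripper": 0},
    {"x": 0.023,"y": 0,"z": 0.008,"ax": 0,"ay": 0,"az": 0,"gripper": 0},
    {"x": 0.026,"y": 0,"z": 0.008,"ax": 0,"ay": 0,"az": 0,"gripper": 0},
    {"x": 0.028,"y": 0,"z": 0.008,"ax": 0,"ay": 0,"az": 0,"gripper": 0},
    {"x": 0.03,"y": 0,"z": 0.008,"ax": 0,"ay": 0,"az": 0,"gripper": 0}
  ]
}}

```text
t: 5.3
position: [0.4738, 0.1145, 0.0376]
orientation: [1.0, 0.005, -0.0, 0.0]
force: [-1.1, 0.5, -0.5]
gripper_width: -0.002
gripper_force: 0.0
```

```bash
python3 - <<'E'
from h import *
w=snap('wrist','wrist3'); s=ctrl.observe(); print(s['position'],s['force'])
E
```

```text
[0.47415122 0.11450639 0.0376214 ] [ 0.93223901 -0.13761292 -0.21708135]
```

View pics/wrist3.png

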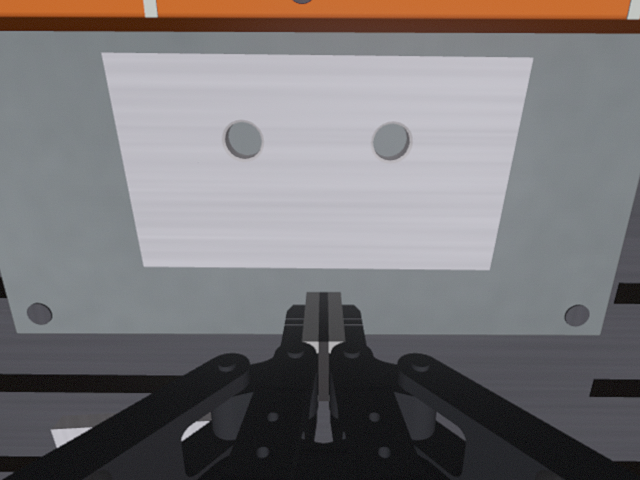

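Emit:
{"method": "apply_moves", "body": {
  "series": [
    {"x": -0.005,"y": 0,"z": 0,"ax": 0,"ay": 0,"az": 0,"gripper": 0},
    {"x": -0.012,"y": 0,"z": 0,"ax": 0,"ay": 0,"az": 0,"gripper": 0},
    {"x": -0.012,"y": 0,"z": 0.002,"ax": 0,"ay": 0,"az": 0,"gripper": 0},
    {"x": -0.012,"y": 0,"z": 0.003,"ax": 0,"ay": 0,"az": 0,"gripper": 0},
    {"x": -0.012,"y": 0,"z": 0.0035,"ax": 0,"ay": 0,"az": 0,"gripper": 0},
    {"x": -0.012,"y": 0,"z": 0.004,"ax": 0,"ay": 0,"az": 0,"gripper": 0},
    {"x": -0.012,"y": 0,"z": 0.0045,"ax": 0,"ay": 0,"az": 0,"gripper": 0},
    {"x": -0.012,"y": 0,"z": 0.005,"ax": 0,"ay": 0,"az": 0,"gripper": 0},
    {"x": -0.012,"y": 0,"z": 0.005,"ax": 0,"ay": 0,"az": 0,"gripper": 0},
    {"x": -0.012,"y": 0,"z": 0.005,"ax": 0,"ay": 0,"az": 0,"gripper": 0}
  ]
}}

```text
t: 6.6
position: [0.4618, 0.1144, 0.0326]
orientation: [1.0, 0.005, 0.0, 0.0]
force: [-0.1, 1.3, -0.2]
gripper_width: 0.002
gripper_force: 0.0
```

No contact 1.4 mm below the stated tip depth. That agrees with the pictures: the real tips sit about 10 mm behind the TCP, so I'll go on down in steps.

Emit:
{"method": "apply_moves", "body": {
  "series": [
    {"x": 0,"y": 0,"z": 0.002,"ax": 0,"ay": 0,"az": 0,"gripper": 0},
    {"x": 0,"y": 0,"z": 0.004,"ax": 0,"ay": 0,"az": 0,"gripper": 0},
    {"x": 0,"y": 0,"z": 0.006,"ax": 0,"ay": 0,"az": 0,"gripper": 0},
    {"x": 0,"y": 0,"z": 0.008,"ax": 0,"ay": 0,"az": 0,"gripper": 0},
    {"x": 0,"y": 0,"z": 0.01,"ax": 0,"ay": 0,"az": 0,"gripper": 0},
    {"x": 0,"y": 0,"z": 0.012,"ax": 0,"ay": 0,"az": 0,"gripper": 0},
    {"x": 0,"y": 0,"z": 0.014,"ax": 0,"ay": 0,"az": 0,"gripper": 0},
    {"x": 0,"y": 0,"z": 0.016,"ax": 0,"ay": 0,"az": 0,"gripper": 0},
    {"x": 0,"y": 0,"z": 0.016,"ax": 0,"ay": 0,"az": 0,"gripper": 0},
    {"x": 0,"y": 0,"z": 0.016,"ax": 0,"ay": 0,"az": 0,"gripper": 0}
  ]
}}

```text
t: 7.85
position: [0.4618, 0.1144, 0.0166]
orientation: [1.0, 0.005, 0.0, 0.0]
force: [-0.2, -0.3, 0.4]
gripper_width: -0.002
gripper_force: 0.0
```

```bash
python3 - <<'E'
from h import *
d=snap('scene','scene4'); e=snap('side','side4'); s=ctrl.observe(); p=s['position']; print(p,s['force'])
for k in(0,-.01): print(k,proj(d,p-[0,0,k])-[262,188],proj(e,p-[0,0,k])-[262,212])
a=cv2.resize(cv2.imread('pics/scene4.png')[188:288,262:362],(400,400),interpolation=cv2.INTER_CUBIC)
b=cv2.resize(cv2.imread('pics/side4.png')[212:312,285:385],(400,400),interpolation=cv2.INTER_CUBIC)
cv2.imwrite('pics/c4.png',np.hstack([a,b]))
E
```

```text
[0.46185664 0.11441118 0.01662041] [-0.3409321   0.20530787 -0.05772253]
0 [53.7295033  38.07078657] [88.91129419 71.04319446]
-0.01 [53.76644043 34.12582722] [89.20365337 67.88117191]
```

View pics/c4.png

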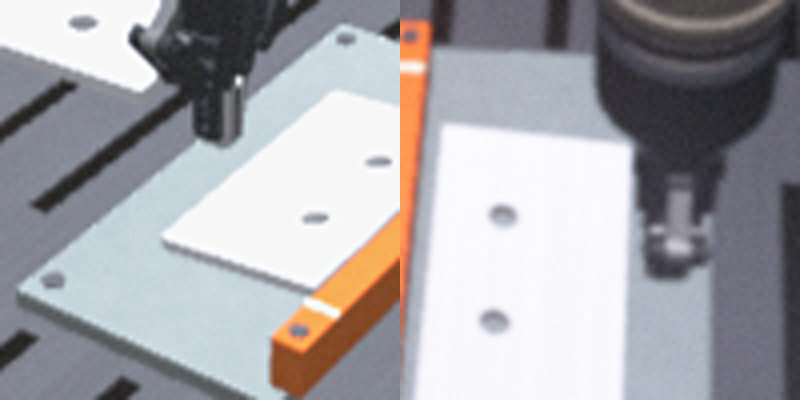

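Emit:
{"method": "apply_moves", "body": {
  "series": [
    {"x": 0,"y": 0,"z": 0.003,"ax": 0,"ay": 0,"az": 0,"gripper": 0},
    {"x": 0,"y": 0,"z": 0.006,"ax": 0,"ay": 0,"az": 0,"gripper": 0},
    {"x": 0,"y": 0,"z": 0.009,"ax": 0,"ay": 0,"az": 0,"gripper": 0},
    {"x": 0,"y": 0,"z": 0.01,"ax": 0,"ay": 0,"az": 0,"gripper": 0},
    {"x": 0,"y": 0,"z": 0.011,"ax": 0,"ay": 0,"az": 0,"gripper": 0},
    {"x": 0,"y": 0,"z": 0.012,"ax": 0,"ay": 0,"az": 0,"gripper": 0},
    {"x": 0,"y": 0,"z": 0.013,"ax": 0,"ay": 0,"az": 0,"gripper": 0},
    {"x": 0,"y": 0,"z": 0.0135,"ax": 0,"ay": 0,"az": 0,"gripper": 0},
    {"x": 0,"y": 0,"z": 0.0135,"ax": 0,"ay": 0,"az": 0,"gripper": 0},
    {"x": 0,"y": 0,"z": 0.0135,"ax": 0,"ay": 0,"az": 0,"gripper": 0}
  ]
}}

```text
t: 9.2
position: [0.4618, 0.1144, 0.0031]
orientation: [1.0, 0.005, 0.0, 0.0]
force: [-0.4, 0.4, 0.2]
gripper_width: -0.0
gripper_force: 0.0
```

Emit:
{"method": "apply_moves", "body": {
  "series": [
    {"x": 0.003,"y": 0,"z": 0,"ax": 0,"ay": 0,"az": 0,"gripper": 0},
    {"x": 0.006,"y": 0,"z": 0,"ax": 0,"ay": 0,"az": 0,"gripper": 0},
    {"x": 0.008,"y": 0,"z": 0,"ax": 0,"ay": 0,"az": 0,"gripper": 0},
    {"x": 0.009,"y": 0,"z": 0,"ax": 0,"ay": 0,"az": 0,"gripper": 0},
    {"x": 0.01,"y": 0,"z": 0,"ax": 0,"ay": 0,"az": 0,"gripper": 0},
    {"x": 0.011,"y": 0,"z": 0,"ax": 0,"ay": 0,"az": 0,"gripper": 0},
    {"x": 0.012,"y": 0,"z": 0,"ax": 0,"ay": 0,"az": 0,"gripper": 0},
    {"x": 0.013,"y": 0,"z": 0,"ax": 0,"ay": 0,"az": 0,"gripper": 0},
    {"x": 0.014,"y": 0,"z": 0,"ax": 0,"ay": 0,"az": 0,"gripper": 0},
    {"x": 0.015,"y": 0,"z": 0,"ax": 0,"ay": 0,"az": 0,"gripper": 0}
  ]
}}

```text
t: 10.45
position: [0.4769, 0.1145, 0.003]
orientation: [1.0, 0.005, 0.0, 0.0]
force: [-2.7, 0.2, -0.5]
gripper_width: 0.001
gripper_force: 1.2
```

```bash
python3 - <<'E'
from h import *
w=snap('wrist','wrist5'); s=ctrl.observe(); p=s['position']; print(p,s['force'])
E
```

```text
[0.4771313  0.11454009 0.00308244] [-2.46075022 -0.68552516 -0.95918526]
```

View pics/wrist5.png

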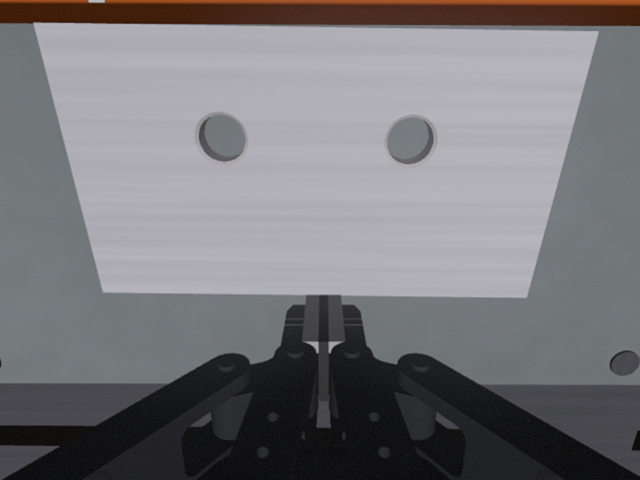

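The finger is touching the plate's near edge (about row 295) with 2.5 N. The plate's corners are near (35,24), (598,31), (527,298) and (103,292). That was my last picture, so from here I measure by code.

```bash
cat > meas.py <<'E'
from fit import *
def corners(d,thr,roi=None):
    im=np.asarray(d['img']).min(2).copy(); m=(im>thr).astype(np.uint8)
    if roi: k=np.zeros_like(m); x0,y0,x1,y1=roi; k[y0:y1,x0:x1]=1; m*=k
    cs,_=cv2.findContours(cv2.morphologyEx(m,cv2.MORPH_OPEN,np.ones((3,3),np.uint8)),cv2.RETR_EXTERNAL,cv2.CHAIN_APPROX_NONE)
    c=max(cs,key=cv2.contourArea); h=cv2.convexHull(c)
    return cv2.approxPolyN(h,4).reshape(-1,2).astype(float), cv2.contourArea(c)
def plate(obs,sh,p0=(18,20,0,.1)):
    # obs: list of (cam, corners); match each corner to nearest projected model corner
    M=[(a,b,8) for a in(45,-45) for b in(-80,80)]
    def r(p): 
        o=[]
        for (d,c),s in zip(obs,sh):
            q=np.array([proj(d,pl(p,m)) for m in M])+s
            o+=[(q[i]-c[np.argmin(np.linalg.norm(c-q[i],axis=1))]) for i in range(4)]
        return np.array(o).ravel()
    s=least_squares(r,p0,x_scale=[1,1,.01,.01],loss='soft_l1',diff_step=1e-4); return s.x,r(s.x).reshape(-1,2)
E
python3 - <<'E'
from meas import *
for t,thr,roi,sh in(('wrist3',140,None,0),('wrist5',140,None,0),('side0',190,(275,230,350,330),f[3:5])):
    d=load(t); c,a=corners(d,thr,roi); print(t,c.tolist(),a)
    x,r=plate([(d,c)],[sh]); print(x.round(3),abs(r).max().round(1))
E
```

```text
wrist3 [[534.0, 57.0], [490.0, 270.0], [143.0, 267.0], [100.0, 52.0]] 83020.0
[ 1.0718e+01  2.5626e+01 -9.0000e-03  1.1600e-01] 0.8
wrist5 [[599.0, 31.0], [526.0, 298.0], [102.0, 292.0], [33.0, 22.0]] 132187.0
[ 1.7481e+01  2.5468e+01 -1.4000e-02  1.2200e-01] 0.6
side0 [[343.0, 247.0], [341.0, 319.0], [287.0, 314.0], [294.0, 241.0]] 3559.5
[1.1656e+01 2.4806e+01 5.0000e-03 1.2300e-01] 2.1
```

Emit:
{"method": "apply_moves", "body": {
  "series": [
    {"x": 0.0004,"y": 0,"z": 0,"ax": 0,"ay": 0,"az": 0,"gripper": 0},
    {"x": 0.0008,"y": 0,"z": 0,"ax": 0,"ay": 0,"az": 0,"gripper": 0},
    {"x": 0.0012,"y": 0,"z": 0,"ax": 0,"ay": 0,"az": 0,"gripper": 0},
    {"x": 0.0015,"y": 0,"z": 0,"ax": 0,"ay": 0,"az": 0,"gripper": 0},
    {"x": 0.0018,"y": 0,"z": 0,"ax": 0,"ay": 0,"az": 0,"gripper": 0},
    {"x": 0.002,"y": 0,"z": 0,"ax": 0,"ay": 0,"az": 0,"gripper": 0},
    {"x": 0.0022,"y": 0,"z": 0,"ax": 0,"ay": 0,"az": 0,"gripper": 0},
    {"x": 0.0024,"y": 0,"z": 0,"ax": 0,"ay": 0,"az": 0,"gripper": 0},
    {"x": 0.0025,"y": 0,"z": 0,"ax": 0,"ay": 0,"az": 0,"gripper": 0},
    {"x": 0.0025,"y": 0,"z": 0,"ax": 0,"ay": 0,"az": 0,"gripper": 0}
  ]
}}

```text
t: 11.75
position: [0.4791, 0.1145, 0.003]
orientation: [1.0, 0.005, -0.0, 0.0]
force: [-4.1, -0.6, 1.1]
gripper_width: -0.003
gripper_force: 1.8
```

```bash
python3 - <<'E'
from meas import *
d=snap('wrist','wrist6'); c,a=corners(d,140); x,r=plate([(d,c)],[0]); print(c.tolist(),x.round(3),abs(r).max().round(1),ctrl.observe()['force'])
E
```

```text
[[599.0, 30.0], [527.0, 297.0], [103.0, 293.0], [31.0, 23.0]] [ 1.9644e+01  2.5516e+01 -9.0000e-03  1.2600e-01] 0.5 [-3.36132123 -0.4755864   0.82752309]
```

Emit:
{"method": "apply_moves", "body": {
  "series": [
    {"x": -0.01,"y": 0,"z": 0,"ax": 0,"ay": 0,"az": 0,"gripper": 0},
    {"x": -0.012,"y": 0,"z": -0.03,"ax": 0,"ay": 0,"az": 0,"gripper": 0},
    {"x": -0.012,"y": 0,"z": -0.06,"ax": 0,"ay": 0,"az": 0,"gripper": 0},
    {"x": -0.005,"y": -0.05,"z": -0.06,"ax": 0,"ay": 0,"az": 0,"gripper": 0},
    {"x": 0.02,"y": -0.09,"z": -0.06,"ax": 0,"ay": 0,"az": 0,"gripper": 0},
    {"x": 0.053,"y": -0.114,"z": -0.06,"ax": 0,"ay": 0,"az": 0,"gripper": 0},
    {"x": 0.053,"y": -0.114,"z": -0.06,"ax": 0,"ay": 0,"az": 0,"gripper": 0},
    {"x": 0.053,"y": -0.114,"z": -0.04,"ax": 0,"ay": 0,"az": 0,"gripper": 0},
    {"x": 0.053,"y": -0.114,"z": -0.02,"ax": 0,"ay": 0,"az": 0,"gripper": 0},
    {"x": 0.053,"y": -0.114,"z": -0.01,"ax": 0,"ay": 0,"az": 0,"gripper": 0}
  ]
}}

```text
t: 13.05
position: [0.53, 0.2283, 0.0122]
orientation: [1.0, 0.005, -0.001, 0.0]
force: [0.3, 0.4, -0.3]
gripper_width: 0.004
gripper_force: 0.0
```

```bash
python3 - <<'E'
from meas import *
s=ctrl.observe(); p=s['position']; print('tcp fix mm',(R.from_euler('z',-f[2]).apply(p-[f[0],f[1],0])*1e3).round(1),s['force'])
d=snap('side','side7'); e=snap('wrist','wrist7')
c,a=corners(d,190,(275,230,350,330)); x,r=plate([(d,c)],[f[3:5]]); print(c.tolist(),x.round(3),abs(r).max().round(1))
e=load('wrist7'); m=np.asarray(e['img']).min(2)>140; n,_,st,_=cv2.connectedComponentsWithStats(m.astype(np.uint8)); print(st[st[:,4]>2000])
E
```

```text
tcp fix mm [ 14.7 137.3  12.2] [ 0.34830016  0.40262499 -0.29193147]
[[335.0, 318.0], [320.0, 318.0], [323.0, 306.0], [337.0, 288.0]] [12.839 60.351  0.381 -1.405] 39.9
[[     0      0    640    480 225631]
 [   287      0     80    107   8172]
 [   395    145    245    318  48953]
 [   209    159    200    205  23596]]
```

Emit:
{"method": "apply_moves", "body": {
  "series": [
    {"x": 0.001,"y": 0,"z": 0.004,"ax": 0,"ay": 0,"az": 0,"gripper": 0},
    {"x": 0.001,"y": 0,"z": 0.008,"ax": 0,"ay": 0,"az": 0,"gripper": 0},
    {"x": 0.001,"y": 0,"z": 0.01,"ax": 0,"ay": 0,"az": 0,"gripper": 0},
    {"x": 0.001,"y": 0.005,"z": 0.01,"ax": 0,"ay": 0,"az": 0,"gripper": 0},
    {"x": 0.001,"y": 0.01,"z": 0.01,"ax": 0,"ay": 0,"az": 0,"gripper": 0},
    {"x": 0.001,"y": 0.014,"z": 0.01,"ax": 0,"ay": 0,"az": 0,"gripper": 0},
    {"x": 0.001,"y": 0.017,"z": 0.01,"ax": 0,"ay": 0,"az": 0,"gripper": 0},
    {"x": 0.001,"y": 0.02,"z": 0.01,"ax": 0,"ay": 0,"az": 0,"gripper": 0},
    {"x": 0.001,"y": 0.0225,"z": 0.01,"ax": 0,"ay": 0,"az": 0,"gripper": 0},
    {"x": 0.001,"y": 0.025,"z": 0.01,"ax": 0,"ay": 0,"az": 0,"gripper": 0}
  ]
}}

```text
t: 14.4
position: [0.5324, 0.2042, 0.0031]
orientation: [1.0, 0.005, 0.0, -0.0]
force: [-1.3, 1.4, 0.9]
gripper_width: 0.0
gripper_force: 0.9
```

```bash
cat > m2.py <<'E'
import sys
from meas import *
# holes in scene view: dark blobs inside the white plate -> plate x,y,yaw (tilt assumed), plus near-edge corners
def scene(tag,tilt):
    d=snap('scene',tag); im=np.asarray(d['img']).min(2)
    k=np.zeros_like(im); q=np.array([proj(d,fx(f,v)) for v in((-72,-117,12),(-72,177,12),(62,165,30),(62,-107,30))])+f[5:7]
    cv2.fillConvexPoly(k,q.round().astype(np.int32),1); m=((im>215)&(k>0)).astype(np.uint8)
    cs,h=cv2.findContours(m,cv2.RETR_CCOMP,cv2.CHAIN_APPROX_NONE)
    hs=[]
    for c,g in zip(cs,h[0]):
        if g[3]>=0 and cv2.contourArea(c)>8: M=cv2.moments(c); hs.append((M['m10']/M['m00'],M['m01']/M['m00'],cv2.contourArea(c)))
    hs.sort(); print('area',m.sum(),'holes',np.round(hs,1).tolist())
    if len(hs)==2:
        Q=[((13,-30,8),hs[0][:2]),((13,30,8),hs[1][:2])]
        g=lambda p:np.array([proj(d,pl([*p,tilt],a))+f[5:7]-b for a,b in Q]).ravel()
        s=least_squares(g,[20,10,0],x_scale=[1,1,.01]); print('plate',s.x.round(3),abs(s.fun).max().round(2))
s=ctrl.observe(); p=s['position']; print('tcp fix mm',(R.from_euler('z',-f[2]).apply(p-[f[0],f[1],0])*1e3).round(1),s['force'])
scene(sys.argv[1],float(sys.argv[2]))
E
python3 m2.py scene8 .12
```

```text
tcp fix mm [ 16.9 113.2   3.1] [-1.33889191  1.36564781  0.86663692]
area 1853 holes [[341.7, 245.0, 24.5], [357.6, 230.7, 18.5]]
plate [ 1.9272e+01  1.8358e+01 -1.1000e-02] 0.05
```

Emit:
{"method": "apply_moves", "body": {
  "series": [
    {"x": 0,"y": 0.0015,"z": 0,"ax": 0,"ay": 0,"az": 0,"gripper": 0},
    {"x": 0,"y": 0.003,"z": 0,"ax": 0,"ay": 0,"az": 0,"gripper": 0},
    {"x": 0,"y": 0.0045,"z": 0,"ax": 0,"ay": 0,"az": 0,"gripper": 0},
    {"x": 0,"y": 0.006,"z": 0,"ax": 0,"ay": 0,"az": 0,"gripper": 0},
    {"x": 0,"y": 0.0075,"z": 0,"ax": 0,"ay": 0,"az": 0,"gripper": 0},
    {"x": 0,"y": 0.009,"z": 0,"ax": 0,"ay": 0,"az": 0,"gripper": 0},
    {"x": 0,"y": 0.01,"z": 0,"ax": 0,"ay": 0,"az": 0,"gripper": 0},
    {"x": 0,"y": 0.011,"z": 0,"ax": 0,"ay": 0,"az": 0,"gripper": 0},
    {"x": 0,"y": 0.012,"z": 0,"ax": 0,"ay": 0,"az": 0,"gripper": 0},
    {"x": 0,"y": 0.013,"z": 0,"ax": 0,"ay": 0,"az": 0,"gripper": 0}
  ]
}}

```text
t: 15.7
position: [0.5325, 0.191, 0.003]
orientation: [1.0, 0.005, -0.0, 0.0]
force: [0.3, 1.5, -0.4]
gripper_width: -0.004
gripper_force: 0.4
```

```bash
python3 m2.py scene9 .12
```

```text
tcp fix mm [ 16.8 100.    3. ] [ 0.29600366  1.54201834 -0.37277079]
area 1926 holes [[336.9, 248.1, 24.5], [354.1, 233.9, 24.5]]
plate [18.045  5.061 -0.052] 0.05
```

```bash
cat > edge.py <<'E'
import sys
from meas import *
def edge(tag):
    d=load(tag); im=cv2.GaussianBlur(np.asarray(d['img']).min(2).astype(np.float32),(3,3),0); pts=[]
    for y in range(-80,120,4):   # scan along fixture x at z=20 for near edge: steepest dark->white step
        xs=np.arange(-45,-5,.5); uv=np.array([proj(d,fx(f,(x,y,20)))+f[5:7] for x in xs]).astype(np.float32)
        v=cv2.remap(im,uv[None,:,0].copy(),uv[None,:,1].copy(),cv2.INTER_LINEAR)[0]; g=np.gradient(cv2.GaussianBlur(v[None],(7,1),0)[0]); i=g.argmax()
        if v[-1]>215 and g[i]>2: pts.append((xs[i],y))
    P=np.array(pts)
    for _ in range(3): a=np.polyfit(P[:,1],P[:,0],1); e=P[:,0]-np.polyval(a,P[:,1]); P=P[abs(e)<max(1.5*e.std(),.6)]
    print(tag,'yaw',-a[0].round(4),'near-edge x at y=0',a[1].round(2),'y range',P[:,1].min(),P[:,1].max(),'rms',e.std().round(2))
for t in sys.argv[1:]: edge(t)
E
python3 edge.py scene0 scene8 scene9
```

```text
scene0 yaw -0.0058 near-edge x at y=0 -36.77 y range -48.0 104.0 rms 0.25
scene8 yaw -0.0204 near-edge x at y=0 -29.15 y range -52.0 100.0 rms 0.25
scene9 yaw -0.0383 near-edge x at y=0 -30.64 y range -68.0 84.0 rms 0.27
```

The plate turned about -0.04 rad while sliding, so its right end left the fence. I'll go round and square it up with a push on the near edge at the right end.

Emit:
{"method": "apply_moves", "body": {
  "series": [
    {"x": 0,"y": -0.012,"z": 0,"ax": 0,"ay": 0,"az": 0,"gripper": 0},
    {"x": 0,"y": -0.012,"z": -0.045,"ax": 0,"ay": 0,"az": 0,"gripper": 0},
    {"x": -0.03,"y": 0.03,"z": -0.06,"ax": 0,"ay": 0,"az": 0,"gripper": 0},
    {"x": -0.055,"y": 0.08,"z": -0.06,"ax": 0,"ay": 0,"az": 0,"gripper": 0},
    {"x": -0.075,"y": 0.125,"z": -0.06,"ax": 0,"ay": 0,"az": 0,"gripper": 0},
    {"x": -0.077,"y": 0.145,"z": -0.06,"ax": 0,"ay": 0,"az": 0,"gripper": 0},
    {"x": -0.077,"y": 0.145,"z": -0.05,"ax": 0,"ay": 0,"az": 0,"gripper": 0},
    {"x": -0.077,"y": 0.145,"z": -0.03,"ax": 0,"ay": 0,"az": 0,"gripper": 0},
    {"x": -0.077,"y": 0.145,"z": -0.012,"ax": 0,"ay": 0,"az": 0,"gripper": 0},
    {"x": -0.077,"y": 0.145,"z": 0,"ax": 0,"ay": 0,"az": 0,"gripper": 0}
  ]
}}

```text
t: 17.0
position: [0.4568, 0.0465, 0.0018]
orientation: [1.0, 0.006, -0.001, -0.0]
force: [0.1, -0.6, -0.0]
gripper_width: -0.006
gripper_force: 0.0
```

```bash
cat > m3.py <<'E'
import sys
from meas import *
s=ctrl.observe(); p=s['position']; print('tcp fix mm',(R.from_euler('z',-f[2]).apply(p-[f[0],f[1],0])*1e3).round(1),s['force'])
d=snap('wrist',sys.argv[1]); im=np.asarray(d['img']).min(2); m=(im>140).astype(np.uint8); m=cv2.morphologyEx(m,cv2.MORPH_OPEN,np.ones((3,3),np.uint8))
cs,h=cv2.findContours(m,cv2.RETR_CCOMP,cv2.CHAIN_APPROX_NONE); i=max(range(len(cs)),key=lambda j:cv2.contourArea(cs[j])*(cs[j].reshape(-1,2)[:,1].min()<300))
print('bbox',cv2.boundingRect(cs[i]),'poly',cv2.approxPolyDP(cs[i],4,True).reshape(-1,2).tolist())
H=[(cv2.moments(c)['m10']/cv2.moments(c)['m00'],cv2.moments(c)['m01']/cv2.moments(c)['m00'],cv2.contourArea(c)) for c,g in zip(cs,h[0]) if g[3]==i and cv2.contourArea(c)>100]
print('holes',np.round(H,1).tolist())
E
python3 m3.py wrist10
```

```text
tcp fix mm [-60.3 -43.8   1.8] [ 0.11014905 -0.64735552 -0.02718113]
bbox (0, 0, 436, 255) poly [[0, 0], [0, 238], [400, 254], [435, 0]]
holes [[257.7, 74.5, 2071.0], [57.3, 65.3, 2124.0]]
```

```bash
cat >> m3.py <<'E'
q=cv2.approxPolyDP(cs[i],4,True).reshape(-1,2); nr=q[np.argmax(q[:,0]*0.5+q[:,1])]
H.sort()
if len(H)==2:
    Q=[((-45,-80,8),nr),((13,30,8),H[0][:2]),((13,-30,8),H[1][:2])]
    g=lambda p:np.array([proj(d,pl(p,a))-b for a,b in Q]).ravel()
    r=least_squares(g,[18,5,0,.1],x_scale=[1,1,.01,.01]); print('plate',r.x.round(3),abs(r.fun).max().round(1),'holes fix',[(R.from_euler('z',-f[2]).apply(pl(r.x,(13,b,0))-[f[0],f[1],0])*1e3).round(1).tolist() for b in(30,-30)])
E
python3 m3.py wrist11
```

```text
tcp fix mm [-60.3 -43.8   1.6] [0.07660328 0.03560663 0.51029978]
bbox (0, 0, 436, 256) poly [[0, 0], [0, 238], [400, 254], [435, 0]]
holes [[257.3, 74.2, 2082.0], [56.5, 65.0, 2132.5]]
plate [16.939  5.45  -0.042  0.098] 0.6 holes fix [[30.9, 34.9, 17.8], [28.4, -25.1, 17.6]]
```

Emit:
{"method": "apply_moves", "body": {
  "series": [
    {"x": 0.006,"y": 0,"z": 0,"ax": 0,"ay": 0,"az": 0,"gripper": 0},
    {"x": 0.011,"y": 0,"z": 0,"ax": 0,"ay": 0,"az": 0,"gripper": 0},
    {"x": 0.015,"y": 0,"z": 0,"ax": 0,"ay": 0,"az": 0,"gripper": 0},
    {"x": 0.017,"y": 0,"z": 0,"ax": 0,"ay": 0,"az": 0,"gripper": 0},
    {"x": 0.0185,"y": 0,"z": 0,"ax": 0,"ay": 0,"az": 0,"gripper": 0},
    {"x": 0.0195,"y": 0,"z": 0,"ax": 0,"ay": 0,"az": 0,"gripper": 0},
    {"x": 0.0205,"y": 0,"z": 0,"ax": 0,"ay": 0,"az": 0,"gripper": 0},
    {"x": 0.0215,"y": 0,"z": 0,"ax": 0,"ay": 0,"az": 0,"gripper": 0},
    {"x": 0.0225,"y": 0,"z": 0,"ax": 0,"ay": 0,"az": 0,"gripper": 0},
    {"x": 0.0225,"y": 0,"z": 0,"ax": 0,"ay": 0,"az": 0,"gripper": 0}
  ]
}}

```text
t: 18.35
position: [0.4797, 0.0456, 0.0031]
orientation: [1.0, 0.005, 0.0, 0.0]
force: [-0.6, -0.6, 0.4]
gripper_width: -0.007
gripper_force: 0.5
```

```bash
python3 m3.py wrist12
```

```text
tcp fix mm [-37.3 -44.9   3.1] [-0.6350545  -0.61522832  0.37408448]
bbox (0, 26, 418, 271) poly [[417, 27], [0, 28], [0, 296], [394, 295]]
holes [[249.8, 139.3, 1766.5], [61.5, 139.6, 1771.5]]
plate [1.9569e+01 7.3520e+00 1.0000e-03 1.0900e-01] 0.5 holes fix [[32.2, 37.4, 18.3], [32.2, -22.6, 18.3]]
```

Emit:
{"method": "apply_moves", "body": {
  "series": [
    {"x": -0.012,"y": 0,"z": 0,"ax": 0,"ay": 0,"az": 0,"gripper": 0},
    {"x": -0.012,"y": 0,"z": -0.045,"ax": 0,"ay": 0,"az": 0,"gripper": 0},
    {"x": -0.005,"y": -0.05,"z": -0.055,"ax": 0,"ay": 0,"az": 0,"gripper": 0},
    {"x": 0.01,"y": -0.1,"z": -0.055,"ax": 0,"ay": 0,"az": 0,"gripper": 0},
    {"x": 0.03,"y": -0.145,"z": -0.055,"ax": 0,"ay": 0,"az": 0,"gripper": 0},
    {"x": 0.043,"y": -0.165,"z": -0.055,"ax": 0,"ay": 0,"az": 0,"gripper": 0},
    {"x": 0.043,"y": -0.165,"z": -0.045,"ax": 0,"ay": 0,"az": 0,"gripper": 0},
    {"x": 0.043,"y": -0.165,"z": -0.025,"ax": 0,"ay": 0,"az": 0,"gripper": 0},
    {"x": 0.043,"y": -0.165,"z": -0.008,"ax": 0,"ay": 0,"az": 0,"gripper": 0},
    {"x": 0.043,"y": -0.165,"z": 0,"ax": 0,"ay": 0,"az": 0,"gripper": 0}
  ]
}}

```text
t: 19.65
position: [0.5197, 0.2101, 0.0017]
orientation: [1.0, 0.005, -0.001, 0.0]
force: [-0.5, -0.3, -0.3]
gripper_width: -0.002
gripper_force: 0.0
```

```bash
python3 m2.py scene13 .11; python3 edge.py scene13
```

```text
tcp fix mm [  4.3 119.2   1.7] [-0.48312394 -0.28232038 -0.28210902]
area 1876 holes [[339.2, 247.9, 25.5], [354.9, 233.1, 24.5]]
plate [1.9162e+01 8.0440e+00 6.0000e-03] 0.01
scene13 yaw 0.0047 near-edge x at y=0 -27.82 y range -68.0 88.0 rms 0.28
```

Emit:
{"method": "apply_moves", "body": {
  "series": [
    {"x": 0,"y": 0.006,"z": 0,"ax": 0,"ay": 0,"az": 0,"gripper": 0},
    {"x": 0,"y": 0.011,"z": 0,"ax": 0,"ay": 0,"az": 0,"gripper": 0},
    {"x": 0,"y": 0.014,"z": 0,"ax": 0,"ay": 0,"az": 0,"gripper": 0},
    {"x": 0,"y": 0.016,"z": 0,"ax": 0,"ay": 0,"az": 0,"gripper": 0},
    {"x": 0,"y": 0.0175,"z": 0,"ax": 0,"ay": 0,"az": 0,"gripper": 0},
    {"x": 0,"y": 0.0185,"z": 0,"ax": 0,"ay": 0,"az": 0,"gripper": 0},
    {"x": 0,"y": 0.0195,"z": 0,"ax": 0,"ay": 0,"az": 0,"gripper": 0},
    {"x": 0,"y": 0.0205,"z": 0,"ax": 0,"ay": 0,"az": 0,"gripper": 0},
    {"x": 0,"y": 0.021,"z": 0,"ax": 0,"ay": 0,"az": 0,"gripper": 0},
    {"x": 0,"y": 0.0215,"z": 0,"ax": 0,"ay": 0,"az": 0,"gripper": 0}
  ]
}}

```text
t: 20.95
position: [0.521, 0.1895, 0.0031]
orientation: [1.0, 0.005, 0.0, 0.0]
force: [-0.1, 0.7, -0.7]
gripper_width: 0.0
gripper_force: 0.1
```

```bash
python3 m2.py scene14 .11; python3 edge.py scene14
```

```text
tcp fix mm [ 5.4 98.6  3.1] [-0.13266651  0.68864308 -0.66768301]
area 1887 holes [[338.2, 248.9, 25.5], [354.1, 234.1, 23.0]]
plate [1.9392e+01 4.3420e+00 2.0000e-03] 0.03
scene14 yaw 0.0053 near-edge x at y=0 -28.06 y range -72.0 84.0 rms 0.29
```

Emit:
{"method": "apply_moves", "body": {
  "series": [
    {"x": 0,"y": 0.0005,"z": 0,"ax": 0,"ay": 0,"az": 0,"gripper": 0},
    {"x": 0,"y": 0.001,"z": 0,"ax": 0,"ay": 0,"az": 0,"gripper": 0},
    {"x": 0,"y": 0.0014,"z": 0,"ax": 0,"ay": 0,"az": 0,"gripper": 0},
    {"x": 0,"y": 0.0018,"z": 0,"ax": 0,"ay": 0,"az": 0,"gripper": 0},
    {"x": 0,"y": 0.0021,"z": 0,"ax": 0,"ay": 0,"az": 0,"gripper": 0},
    {"x": 0,"y": 0.0024,"z": 0,"ax": 0,"ay": 0,"az": 0,"gripper": 0},
    {"x": 0,"y": 0.0027,"z": 0,"ax": 0,"ay": 0,"az": 0,"gripper": 0},
    {"x": 0,"y": 0.003,"z": 0,"ax": 0,"ay": 0,"az": 0,"gripper": 0},
    {"x": 0,"y": 0.003,"z": 0,"ax": 0,"ay": 0,"az": 0,"gripper": 0},
    {"x": 0,"y": 0.003,"z": 0,"ax": 0,"ay": 0,"az": 0,"gripper": 0}
  ]
}}

```text
t: 22.25
position: [0.5211, 0.1865, 0.0031]
orientation: [1.0, 0.005, 0.0, 0.0]
force: [-0.3, -0.4, 0.4]
gripper_width: -0.003
gripper_force: 0.0
```

```bash
python3 m2.py scene15 .11; python3 edge.py scene15
```

```text
tcp fix mm [ 5.4 95.6  3.1] [-0.2732745  -0.44817447  0.36744031]
area 1891 holes [[337.2, 252.4, 29.5], [353.6, 237.6, 27.5]]
plate [ 2.4352e+01 -6.0630e+00 -1.4000e-02] 0.09
scene15 yaw -0.0115 near-edge x at y=0 -27.89 y range -72.0 80.0 rms 0.25
```

The holes jumped 3.5 rows down in the image and the contact force vanished, so the plate seems to have dropped. I'll withdraw the hand and check.

Emit:
{"method": "apply_moves", "body": {
  "series": [
    {"x": 0,"y": -0.01,"z": 0,"ax": 0,"ay": 0,"az": 0,"gripper": 0},
    {"x": 0,"y": -0.03,"z": 0,"ax": 0,"ay": 0,"az": 0,"gripper": 0},
    {"x": 0,"y": -0.03,"z": -0.05,"ax": 0,"ay": 0,"az": 0,"gripper": 0},
    {"x": -0.03,"y": 0,"z": -0.1,"ax": 0,"ay": 0,"az": 0,"gripper": 0},
    {"x": -0.06,"y": 0.03,"z": -0.13,"ax": 0,"ay": 0,"az": 0,"gripper": 0},
    {"x": -0.08,"y": 0.06,"z": -0.15,"ax": 0,"ay": 0,"az": 0,"gripper": 0},
    {"x": -0.1,"y": 0.09,"z": -0.15,"ax": 0,"ay": 0,"az": 0,"gripper": 0},
    {"x": -0.1,"y": 0.09,"z": -0.15,"ax": 0,"ay": 0,"az": 0,"gripper": 0},
    {"x": -0.1,"y": 0.09,"z": -0.15,"ax": 0,"ay": 0,"az": 0,"gripper": 0},
    {"x": -0.1,"y": 0.09,"z": -0.15,"ax": 0,"ay": 0,"az": 0,"gripper": 0}
  ]
}}

```text
t: 23.55
position: [0.4225, 0.0964, 0.1529]
orientation: [1.0, 0.006, 0.0, -0.0]
force: [-0.3, 0.0, 0.4]
gripper_width: 0.003
gripper_force: 0.0
```

```bash
python3 m2.py scene16 0; python3 - <<'E'
from meas import *
d=snap('wrist','wrist16'); c,a=corners(d,140,(0,0,640,300)); print(c.tolist(),a)
e=snap('side','side16'); c2,a2=corners(e,190,(275,230,350,330)); print(c2.tolist(),a2)
for o,s in(([(d,c)],[0]),([(e,c2)],[f[3:5]]),([(d,c),(e,c2)],[0,f[3:5]])):
    x,r=plate(o,s,(20,0,0,.02)); print(x.round(3),abs(r).max().round(1))
E
```

```text
tcp fix mm [-94.1   6.5 152.9] [-0.27419046  0.00221788  0.42683868]
area 1896 holes [[337.2, 252.4, 29.5], [353.7, 237.5, 28.5]]
plate [ 1.8885e+01  1.3760e+00 -1.8000e-02] 0.07
[[515.0, 0.0], [489.0, 189.0], [89.0, 188.0], [56.0, 0.0]] 80451.5
[[339.0, 237.0], [336.0, 308.0], [284.0, 305.0], [292.0, 235.0]] 3361.0
[ 1.0380e+01 -1.0053e+01  3.0000e-03  5.6200e-01] 145.6
[ 1.8269e+01  1.5580e+00 -1.0000e-02  3.0000e-02] 1.9
[4.2390e+00 1.5791e+01 3.0000e-03 3.4900e-01] 107.7
```

```bash
python3 - <<'E'
from meas import *
d=load('wrist16'); im=np.asarray(d['img']); g=im.min(2); m=(g>140).astype(np.uint8); m[300:]=0
for n,p in dict(pL=(33,30,19),pR=(33,-30,19),nl=(-25,80,20),nr=(-25,-80,20),hl=(33,30,20),hr=(33,-30,20),fl=(65,80,20)).items(): print(n,proj(d,fx(f,p)).round(1))
cs,h=cv2.findContours(m,cv2.RETR_CCOMP,cv2.CHAIN_APPROX_NONE)
for c,k in zip(cs,h[0]):
    if cv2.contourArea(c)>150: print(k[3]>=0,cv2.contourArea(c),cv2.boundingRect(c),cv2.approxPolyDP(c,5,True).reshape(-1,2).tolist()[:8])
E
```

```text
pL [285.6  26. ]
pR [378.4  26.2]
nl [215.1 119.2]
nr [447.4 119.7]
hl [285.4  25.7]
hr [378.6  26. ]
fl [203.3 -31.9]
False 5607.5 (108, 257, 154, 43) [[261, 299], [256, 257], [108, 266], [117, 299]]
False 3365.0 (586, 55, 54, 191) [[639, 56], [623, 56], [607, 113], [626, 117], [589, 245], [604, 231], [638, 122]]
False 218.0 (626, 7, 14, 45) [[639, 7], [630, 31], [635, 41], [627, 51], [639, 51]]
False 80464.0 (56, 0, 459, 190) [[56, 0], [90, 187], [489, 188], [514, 0]]
True 279.0 (462, 165, 21, 20) [[470, 165], [482, 175], [473, 184], [462, 177]]
True 265.0 (96, 163, 20, 19) [[99, 165], [110, 165], [114, 178], [101, 180]]
True 373.0 (367, 17, 22, 24) [[373, 17], [388, 26], [377, 40], [367, 33]]
True 403.5 (272, 15, 24, 25) [[280, 15], [294, 23], [289, 39], [276, 31], [280, 19], [272, 30]]
```

```bash
python3 - <<'E'
from meas import *
d=load('wrist16'); g=np.asarray(d['img']).min(2)
print('plate',g[70,330],'base',g[150,330])
t=(int(g[70,330])+int(g[150,330]))//2
m=(g>t).astype(np.uint8); m[300:]=0
cs,h=cv2.findContours(m,cv2.RETR_CCOMP,cv2.CHAIN_APPROX_NONE)
i=max(range(len(cs)),key=lambda j:cv2.contourArea(cs[j])); q=cv2.approxPolyDP(cs[i],4,True).reshape(-1,2); print(q.tolist())
H=sorted((cv2.minEnclosingCircle(c)[0],cv2.contourArea(c)) for c,k in zip(cs,h[0]) if k[3]==i and cv2.contourArea(c)>100); print(H)
nr=q[np.argmax(q@[1,1])]; nl=q[np.argmax(q@[-1,1])]
Q=[((-45,-80,8),nr),((-45,80,8),nl),((13,30,8),H[0][0]),((13,-30,8),H[-1][0])]
for free in(1,0):
    fn=lambda p:np.array([proj(d,pl([*p[:3],p[3]*free],a))-b for a,b in Q]).ravel()
    r=least_squares(fn,[19,1,0,.02],x_scale=[1,1,.01,.01]); print(r.x.round(3),r.fun.round(1))
# far corner in side view: predicted flat vs tilted rows
e=load('side16')
for p in([20,0,0,0],[19,1,0,.06]): print([ (proj(e,pl(p,(a,b,8)))+f[3:5]).round(1).tolist() for a in(45,-45) for b in(-80,80)])
E
```

```text
plate 213 base 147
[[204, 0], [213, 120], [444, 123], [457, 0]]
[((284.0, 27.5), 519.5), ((376.5, 29.314815521240234), 509.0)]
[ 1.8513e+01  1.2700e+00 -1.1000e-02 -1.6000e-02] [ 0.5  0.1 -0.4 -0.1 -0.1  0.3  0.1 -0.2]
[ 1.8552e+01  1.2760e+00 -1.1000e-02  2.0000e-02] [ 0.4  0.3 -0.4 -0.  -0.3  0.1  0.2 -0.3]
[[291.1, 236.3], [284.5, 304.4], [336.8, 238.0], [334.7, 306.4]]
[[291.8, 234.9], [285.3, 303.2], [337.5, 238.5], [335.5, 306.9]]
```

The wrist and scene fits agree. The plate lies flat (tilt about 0) at x = 18.5 and y = 1.3 mm with yaw -0.01, which is about the 1.5 mm hole clearance from home, and the hand is clear.

```bash
python3 -c "
from cell import ctrl
print(ctrl.hand_in())"
```

```text
the job is handed in; nothing more can be done
None
```

The job is handed in: the plate measured flat on the fixture with both holes over their pins, about 2 mm from the exact home position (roughly the hole clearance), and the hand is clear.

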